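# Lock the label punch just past its dead centre

## Task

Turn the label punch's flywheel by its rim, top away from the hood hinge, until you feel it stiffen and then give way, and stop it just past that point. Then let go of it and press the black lock pin on top of the gearbox fully home, so that the wheel is locked; leave everything else on the table where it stands.

Things in the scene. Friction and masses are not known exactly. Their poses are not given: they have to be found in the camera images.
- wheel_centre (a point): Centre of the flywheel, 150 mm up, fixed to the machine, not turning with the wheel. Its y: along the level axle, from wheel to gearbox, roughly towards the robot; z up; x level, towards the hood hinge side (-x is the open side). The wheel: plain solid steel disc, 220 mm across, 24 thick (12 either side of this point), ring of 12 equal dark dimples, hub cap 52 across and 10 high on the -y side, shaft 24 thick on the +y side to the gearbox face, 73 mm off
- rim_front (a point): Point on the rim's edge 45 deg from the top on the open side (-x), fixed to the machine, axes as wheel_centre: the middle of the zone where the rim can be pinched across its 24 mm and swung about the axle. The way to turn: top towards the open side. The wheel drags with 0.6 N m (about 6 N at the rim) all round while turning (less is felt when paused) and stays where it is left; free room for fingers 60 mm either side along y
- press: Bench label punch, origin under wheel_centre, same axes, yaw 1.27 to 1.87 rad. A hidden sprung cam, at an unmarked angle 30 to 85 deg ahead of the start, once a turn: from 23 deg before its dead centre resistance climbs, is hardest 14 deg before (1.3 N m, 12 to 14 N at the rim), plain drag at dead centre, then almost none or slightly pulled along 8 to 20 deg past it; plain drag again from 23 deg past
- hood_lip (a point): Middle of the front edge of the clear, steel-framed hood, fixed open above the wheel: edge 160 mm wide along the axle, 330 mm up, 30 mm to the open side of the axle; from there the hood slopes down to its hinge, 200 mm up, 150 mm beyond the axle. It leaves no room for a gripper straight down on the wheel's top
- knob_top (a point): Centre of the top face of the lock pin's black mushroom knob, 26 mm across, 12 thick, 249 mm up while raised; pressed straight down. It stands on the gearbox: a grey box 150 mm along x, 100 along y, 215 high, its middle 135 mm from the wheel's mid-plane at +y; the pin is 150 mm from that plane
- lock_pin (a joint): How far the lock pin is down: 0 up, 0.012 m fully home. 2 N friction, no spring: it stays where it is left. It enters the slot of a lock disc on the axle, inside the gearbox, only while the wheel stands between about dead centre and 20 degrees past it; elsewhere it strikes the disc after 2 to 3 mm
- seed_jar: bystander, to be left alone: closed glass seed jar, 64 mm across, 85 tall; origin at its underside
- sticker_roll: bystander, to be left alone: roll of stickers lying flat, 80 mm across, 28 tall; origin at its underside
- marker: bystander, to be left alone: black marker pen, 130 mm long; origin at its underside
- card_stack: bystander, to be left alone: banded stack of cards 100 x 75 x 22 mm; origin at its underside
- driver: bystander, to be left alone: screwdriver lying flat; origin at its underside
- dish: bystander, to be left alone: white dish 90 mm across, 35 tall; origin at its underside
- blank_box: bystander, to be left alone: small carton 90 x 60 x 50 mm; origin at its underside

How it is judged:
At the end, for the whole second after the job is handed in: The lock pin is pressed down by more than 9.5 mm of its 12 mm (possible only with the wheel between about dead centre and 20 degrees past it) and at rest (value of joint lock_pin above 0.0095 m and velocity of joint lock_pin below 0.01 m/s); the robot touches nothing.
It fails at once if a bystander is moved by more than 30 mm (distance of any of seed_jar, sticker_roll, marker, card_stack, driver, dish, blank_box from where it was at the start of the episode above 0.03 m).
It also fails if it takes over 61 s, if anything falls off the work surface, if the arm or the gripper's body presses on something with over 40 N, if the wrist force passes 120 N, or if a joint passes its speed limit or range.

## Robot

A 7-joint arm with a two-finger parallel gripper is mounted at the origin on the work surface. World frame = base frame: x ahead of the robot, y to its left, z up, the work surface at z = 0. Lengths are in m, angles in rad, forces in N, time in s.
With the tool pointing down it reaches from about 0.4 to 0.9 m from the base axis. Payload 5.5 kg.
Tool frame: the origin (TCP) lies between the finger pads; the fingertips stand 22 mm ahead of it and the grasp point (between the pads) lies 3 mm ahead of it; z points along the fingers, y is the line along which they close (so a half turn about z gives the same grasp; the last joint's range is limited). The gripper opens to 85 mm and grips with 20 to 120 N. Pads are 22 mm wide; open, the fingers measure 114 mm over their backs; the gripper's body (76 mm by 85 mm) begins 54 mm behind the grasp point. The pads swing forward as they close: fully open they stand 13 mm farther back than shut.
Start: joints at [-0.865, 0.501, -0.427, 1.55, 0.221, 1.138, -0.21], TCP at [0.278, 0.587, 0.253] pointing down, gripper open.
Joint ranges: [-2.88, 2.88], [-0.31, 2.03], [-1.54, 1.56], [0.2, 2.42], [-1.41, 4.55], [0.19, 2.02], [-2.57, 2.57]. Speed limits (rad/s): [2.57, 2.57, 3.14, 3.14, 3.14, 3.14, 3.14].

## Interface

Orientations are given as a 3x3 rotation matrix whose columns are the frame's x, y, z axes.
In Python, from station import * gives the robot as it stands.
- The arm moves only by the tool jog_arm, never from a script. Its argument "motion" is a list of rows, each a list of 2 entries, a list of its own where there are three numbers: the shift along the world's x, y, z in m, then the turn, a rotation vector about the world's x, y, z in rad. In form: [[[tx, ty, tz], [ax, ay, az]], ...]. A call has 1 to 20 rows; each row shifts and turns the commanded pose from where the row before left it; what a row does not reach is not made up. A row lasts 1/10 s, in which the tool goes at most 50 mm and 8.59 degrees, less where a joint would pass 70% of its speed; a pose out of reach is approached as far as the arm can. A call with a gripper value outside its range is refused whole. "gripper" is the closure in counts, from 0 (fully open) to 255 (shut), set as the call begins (left out, the last holds). The fingers move at their own pace and stop on an object; "squeeze" is the grip in N (left out, the last holds). Time passes only in rows, so rows that do not move let the fingers close. It gives the time, the measured TCP pose, the force, the opening and the grip force at its end, in the units of the state.
- get_state(): the state, without advancing time (a new reading comes with each control period).
- read_camera(name): name is "scene" or "top"; returns a dict with "pixels" (400x640x3 uint8, red, green, blue), "depth" (400x640 float32, m along the optical axis (not along the pixel's ray), 0 where there is no reading), "fx", "fy", "cx", "cy" (pixels), "xyz" and "orientation" of the camera in the world. Camera axes: x right, y down, z forward; pixel columns grow to the right and rows downward; lengths in m; the calibration is good to about 2 mm. A picture is of the moment at which its call begins.
- close_job(): hands the job in; it is judged then, once.
The state is a dict: "t": time; "joint_pos": joint angles; "joint_vel": joint speeds; "tau": joint torques, N m; "eef_pos": TCP position; "tool_rot": TCP orientation; "force": force on the tool from outside, world axes, zero at the start; "moment": the same for the moment, N m; "width": finger opening in m; "grip_force": force on a finger pad.
Only numpy, scipy, OpenCV 4.12 (cv2) and the standard library are available. Lean on these libraries where they do the work, as an engineer would, in place of code of your own. Each camera call takes 0.05 s, during which the arm holds its last target. There are 200 camera calls.

## Working session

There is one attempt and no reset: what is moved stays moved. The work goes in short steps, Python scripts to look and compute and a tool call to move; the robot and the scene stay as the last step left them, time stands still between calls to the robot, and variables do not carry over. Pictures are saved under pics/ and viewed, at most 10 in all, crops included, and the job is handed in when it is done.

Besides the shell and the picture viewer there is one more tool, called after "Emit:" in YAML: its name, and indented under it one key for each argument. jog_arm: Moves the arm, as the interface text tells. Its arguments: {"type":"object","properties":{"motion":{"type":"array"},"gripper":{"type":"number"},"squeeze":{"type":"number"}},"required":["motion"]}

```bash
mkdir -p pics; ls; python3 - <<'E'
from station import *
import cv2,numpy as np
for n in("scene","top"):
    c=read_camera(n); cv2.imwrite(f"pics/{n}0.png",c["pixels"][:,:,::-1]); np.savez(f"{n}0.npz",**c)
    print(n,c["fx"],c["cx"],c["cy"],c["xyz"],c["orientation"])
print(get_state())
E
```

```text
pics
scene 481.76179553629504 323.36368067162124 194.22997096295887 [1.37016327 0.14044273 1.20545032] [[-0.25083603  0.73602218 -0.62877073]
 [ 0.96799028  0.18485704 -0.16977247]
 [-0.00872361 -0.65122901 -0.75883113]]
top 393.44389512575356 319.2230494409484 202.96628036427296 [ 0.43005725 -0.07574104  1.2262138 ] [[-0.01349057 -0.99337068  0.11416086]
 [-0.99990117  0.01295034 -0.00547249]
 [ 0.00395779 -0.11422341 -0.99344721]]
{'t': 0.1, 'joint_pos': array([-0.86481476,  0.50180457, -0.42680223,  1.55136716,  0.22080954,
        1.1383109 , -0.21030773]), 'joint_vel': array([ 0.00108003, -0.00098308,  0.00034258, -0.00133622,  0.00118049,
       -0.00192399, -0.0020112 ]), 'tau': array([-1.13324929e-02, -5.70809162e+01, -5.83880469e+00, -2.81748158e+01,
        1.05309716e-02,  5.63331778e-03,  8.95330210e-07]), 'eef_pos': array([0.27827699, 0.58674946, 0.25232189]), 'tool_rot': array([[-9.03582348e-01,  4.28413630e-01, -8.37924951e-04],
       [ 4.28414445e-01,  9.03580879e-01, -1.63043316e-03],
       [ 5.86331766e-05, -1.83220977e-03, -9.99998320e-01]]), 'force': array([ 0.76553567, -0.47015931,  0.08214845]), 'moment': array([-0.08001299, -0.01762418,  0.0035055 ]), 'grip_force': 0.0, 'width': 0.08518906868454508}
```

View pics/scene0.png

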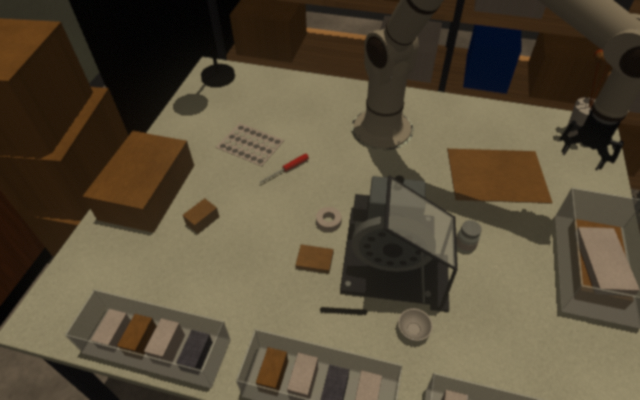

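View pics/top0.png

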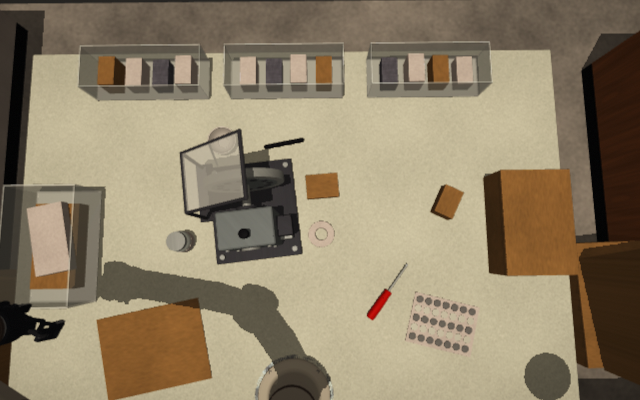

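Top view: the gearbox sits near (247,230) with the black knob at (244,233), the wheel at (265,178) and the hood to its left. The open side faces right (world -y). Bystanders: marker (284,143), cards (322,186), sticker roll (321,233), jar (181,240), dish (223,141).

```bash
cat > h.py <<'E'
import numpy as np,cv2
def cloud(c):
    d=c["depth"].astype(float); v,u=np.mgrid[:400,:640]
    P=np.stack([(u-c["cx"])/c["fx"]*d,(v-c["cy"])/c["fy"]*d,d],-1)
    return P@np.array(c["orientation"]).T+np.array(c["xyz"])
E
python3 - <<'E'
from h import *
c=np.load("top0.npz"); W=cloud(c); z=W[...,2]
roi=np.zeros((400,640),bool); roi[195:262,205:305]=1
m=roi&(abs(z-.215)<.008)
r=cv2.minAreaRect((W[m][:,:2]*1000).astype(np.float32)); print("gearbox",r,m.sum(),np.median(z[m]))
k=roi&(abs(z-.249)<.008); print("knob",k.sum(),W[k].mean(0) if k.any() else 0, np.ptp(W[k],0))
roi[:]=0;roi[150:200,240:300]=1
w=roi&(z>.1)&(z<.275)
np.set_printoptions(precision=3,suppress=True)
for zz in np.arange(.11,.28,.01):
    q=W[w&(abs(z-zz)<.005)]
    if len(q): print(round(zz,3),len(q),q[:,:2].min(0),q[:,:2].max(0))
im=c["pixels"][110:290,160:340,::-1]; a=cv2.resize(im,(560,560),interpolation=cv2.INTER_CUBIC)
cv2.imwrite("pics/t1.png",a)
E
```

```text
gearbox ((485.73370361328125, 110.5754623413086), (100.12860107421875, 150.71429443359375), 6.341068267822266) 2158 0.21551142622241493
knob 135 [0.50042867 0.14240219 0.25047887] [0.10627324 0.1086033  0.01364913]
0.11 18 [0.609 0.027] [0.618 0.107]
0.12 25 [0.609 0.024] [0.619 0.115]
0.13 18 [0.609 0.019] [0.619 0.112]
0.14 22 [0.609 0.025] [0.619 0.109]
0.15 39 [0.57  0.015] [0.641 0.114]
0.16 58 [0.566 0.017] [0.638 0.116]
0.17 33 [0.608 0.018] [0.641 0.114]
0.18 34 [0.609 0.018] [0.642 0.109]
0.19 38 [0.609 0.02 ] [0.642 0.111]
0.2 42 [0.609 0.024] [0.642 0.109]
0.21 47 [0.609 0.031] [0.641 0.106]
0.22 51 [0.61  0.035] [0.639 0.102]
0.23 57 [0.61  0.045] [0.639 0.104]
0.24 74 [0.61  0.054] [0.638 0.099]
0.25 97 [0.611 0.065] [0.636 0.101]
0.26 36 [0.611 0.081] [0.635 0.101]
```

View pics/t1.png

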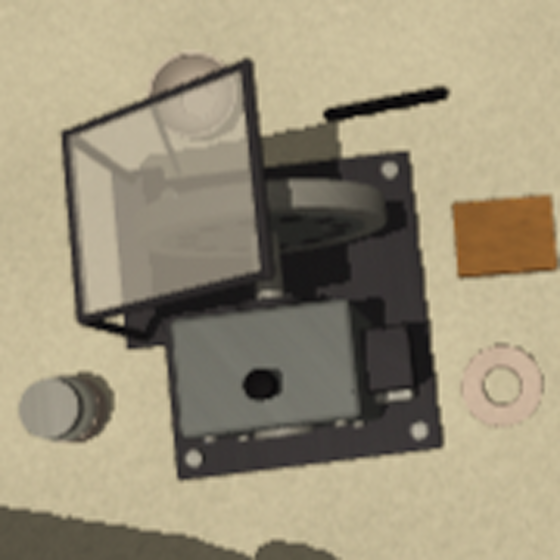

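Emit:
jog_arm:
  motion:
    - [[0, 0, 0.05], [0, 0, 0]]
    - [[0, 0, 0.05], [0, 0, 0]]
    - [[0, 0, 0.05], [0, 0, 0]]
    - [[0, 0, 0.05], [0, 0, 0]]
    - [[0, 0, 0.05], [0, 0, 0]]
  gripper: 0

```text
t: 0.6
eef_pos: [0.2783, 0.5868, 0.505]
tool_rot: [[-0.904, 0.428, -0.0], [0.428, 0.904, -0.001], [-0.0, -0.001, -1.0]]
force: [0.1, 0.8, 0.5]
width: 0.085
grip_force: 0.0
```

Emit:
jog_arm:
  motion:
    - [[0.0176, -0.0334, 0], [0, 0, -0.051]]
    - [[0.0176, -0.0334, 0], [0, 0, -0.051]]
    - [[0.0176, -0.0334, 0], [0, 0, -0.051]]
    - [[0.0176, -0.0334, 0], [0, 0, -0.051]]
    - [[0.0176, -0.0334, 0], [0, 0, -0.051]]
    - [[0.0176, -0.0334, 0], [0, 0, -0.051]]
    - [[0.0176, -0.0334, 0], [0, 0, -0.051]]
    - [[0.0176, -0.0334, 0], [0, 0, -0.051]]
    - [[0.0176, -0.0334, 0], [0, 0, -0.051]]
    - [[0.0176, -0.0334, 0], [0, 0, -0.051]]
    - [[0.0176, -0.0334, 0], [0, 0, -0.051]]
    - [[0.0176, -0.0334, 0], [0, 0, -0.051]]
    - [[0.0176, -0.0334, 0], [0, 0, -0.051]]
    - [[0.0176, -0.0334, 0], [0, 0, -0.051]]
    - [[0.0176, -0.0334, 0], [0, 0, -0.051]]
    - [[0.0176, -0.0334, 0], [0, 0, -0.051]]
    - [[0.0176, -0.0334, 0], [0, 0, -0.051]]
    - [[0.0176, -0.0334, 0], [0, 0, -0.051]]
    - [[0.0176, -0.0334, 0], [0, 0, -0.051]]
    - [[0.0176, -0.0334, 0], [0, 0, -0.051]]

```text
t: 2.6
eef_pos: [0.6309, -0.0819, 0.5028]
tool_rot: [[-0.106, 0.994, -0.001], [0.994, 0.106, 0.0], [0.0, -0.001, -1.0]]
force: [1.5, 1.1, -0.1]
width: 0.085
grip_force: 0.0
```

```bash
python3 - <<'E'
from station import *
import numpy as np;np.set_printoptions(precision=3,suppress=True)
s=get_state();print(s['t'],s['joint_pos'],s['eef_pos'],s['tool_rot'],s['force'],s['moment'])
E
```

```text
2.6 [ 0.003  0.333  0.121  1.208 -0.04   1.604  0.223] [ 0.631 -0.082  0.503] [[-0.106  0.994 -0.001]
 [ 0.994  0.106  0.   ]
 [ 0.    -0.001 -1.   ]] [ 1.48   1.068 -0.099] [ 0.006 -0.097  0.021]
```

Emit:
jog_arm:
  motion:
    - [[0.0011, 0.0031, -0.0114], [0.0759, 0.0084, 0]]
    - [[0.0011, 0.0031, -0.0114], [0.0759, 0.0084, 0]]
    - [[0.0011, 0.0031, -0.0114], [0.0759, 0.0084, 0]]
    - [[0.0011, 0.0031, -0.0114], [0.0759, 0.0084, 0]]
    - [[0.0011, 0.0031, -0.0114], [0.0759, 0.0084, 0]]
    - [[0.0011, 0.0031, -0.0114], [0.0759, 0.0084, 0]]
    - [[0.0011, 0.0031, -0.0114], [0.0759, 0.0084, 0]]
    - [[0.0011, 0.0031, -0.0114], [0.0759, 0.0084, 0.003]]
    - [[0, 0, 0], [0, 0, 0]]

```text
t: 3.5
eef_pos: [0.6381, -0.0581, 0.4074]
tool_rot: [[-0.083, 0.994, -0.069], [0.814, 0.108, 0.571], [0.576, -0.009, -0.818]]
force: [-0.1, 0.8, 0.1]
width: 0.0854
grip_force: 0.0
```

```bash
cat >> h.py <<'E'
C=np.array([.6199,.1255,.150]); th=np.radians(6.34)
xm=np.array([-np.sin(th),np.cos(th),0]); ym=np.array([-np.cos(th),-np.sin(th),0]); Z=np.array([0,0,1.])
np.set_printoptions(precision=4,suppress=True)
def show():
    from station import get_state
    s=get_state(); p=s['eef_pos']-C; R=s['tool_rot']; z=R[:,2]
    u=np.array([-p@xm,p@Z]); print("t",s['t'],"r",np.hypot(*u),"phi",np.degrees(np.arctan2(*u)),"off_y",p@ym,"toolphi",np.degrees(np.arctan2(z@xm,-z@Z)),"ycl",R[:,1]@ym,"zy",z@ym)
    print("q",s['joint_pos'],"p",s['eef_pos'],"F",s['force'],"w",s['width'],s['grip_force'])
    f=np.array([-s['force']@xm,s['force']@Z]); d=u/np.hypot(*u)
    print("Frad",f@d,"Ftan(+along turn)",f@np.array([d[1],-d[0]]),"M",s['moment'],"M_axle",-s['moment']@ym)
E
python3 -c "
from h import *;show()
for r,f in((.106,35),(.2,35)):
  a=np.radians(f);print(C+r*(-np.sin(a)*xm+np.cos(a)*Z))"
```

```text
t 3.5 r 0.3166665939762731 phi 35.628500641054146 off_y 0.0022093670979649004 toolphi 35.14515369411307 ycl -0.9999545205496957 zy 0.005741314655805482
q [ 0.2938  0.512   0.048   1.2829 -0.567   1.6396  0.4893] p [ 0.6381 -0.0581  0.4074] F [-0.0865  0.7975  0.1168] w 0.08541072097604258 0.0
Frad -0.3723807215157286 Ftan(+along turn) -0.720072783474234 M [-0.6993 -0.0545  0.0675] M_axle -0.7010908748745365
[0.6266 0.0651 0.2368]
[0.6326 0.0115 0.3138]
```

Emit:
jog_arm:
  motion:
    - [[-0.00115, 0.0123, -0.0171], [0, 0, 0]]
    - [[-0.00115, 0.0123, -0.0171], [0, 0, 0]]
    - [[-0.00115, 0.0123, -0.0171], [0, 0, 0]]
    - [[-0.00115, 0.0123, -0.0171], [0, 0, 0]]
    - [[-0.00115, 0.0123, -0.0171], [0, 0, 0]]
    - [[-0.00115, 0.0123, -0.0171], [0, 0, 0]]
    - [[-0.00115, 0.0123, -0.0171], [0, 0, 0]]
    - [[0, 0, 0], [0, 0, 0]]

```text
t: 4.3
eef_pos: [0.6298, 0.0335, 0.2911]
tool_rot: [[-0.092, 0.993, -0.07], [0.813, 0.116, 0.57], [0.574, -0.004, -0.819]]
force: [-0.1, 0.6, 0.4]
width: 0.0857
grip_force: 0.0
```

```bash
python3 -c "
from h import *;show()
from station import *
for n in('scene','top'):
  c=read_camera(n); np.savez(n+'1.npz',**c)
  x0,y0,w=(330,150,150) if n=='scene' else (190,110,150)
  cv2.imwrite('pics/'+n+'1.png',cv2.resize(c['pixels'][y0:y0+w,x0:x0+w,::-1],(580,580),interpolation=cv2.INTER_CUBIC))
"; python3 -c "
import cv2,numpy as np
a=cv2.imread('pics/scene1.png');b=cv2.imread('pics/top1.png');cv2.imwrite('pics/both1.png',cv2.resize(np.hstack([a,b]),(800,400)))"
```

```text
t 4.3 r 0.16876803990080091 phi 33.25948059154582 off_y 0.00037263623519907883 toolphi 35.05571375701557 ycl -0.999976367550186 zy 0.006552952069457293
q [ 0.1958  0.526   0.0038  1.5228 -0.594   1.354   0.5235] p [0.6298 0.0335 0.2911] F [-0.0589  0.6059  0.4348] w 0.08570577154358094 0.0
Frad 0.02973938331959441 Ftan(+along turn) -0.747403239419497 M [-0.5994 -0.0477 -0.0338] M_axle -0.6009791124794238
```

View pics/both1.png

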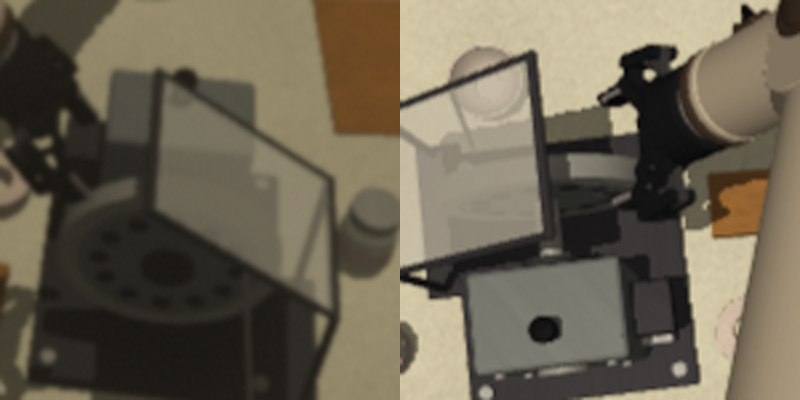

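Both views show the open fingers straddling the rim plane, clear of the hood lip. The marker, cards and jar are untouched. Now I go in and pinch.

Emit:
jog_arm:
  motion:
    - [[-0.0008, 0.0079, -0.0136], [0, 0, 0]]
    - [[-0.0008, 0.0079, -0.0136], [0, 0, 0]]
    - [[-0.0008, 0.0079, -0.0136], [0, 0, 0]]
    - [[-0.0008, 0.0079, -0.0136], [0, 0, 0]]
    - [[0, 0, 0], [0, 0, 0]]

```text
t: 4.9
eef_pos: [0.626, 0.0641, 0.2352]
tool_rot: [[-0.09, 0.993, -0.07], [0.813, 0.114, 0.571], [0.575, -0.006, -0.818]]
force: [-0.9, 0.3, -0.3]
width: 0.0855
grip_force: 0.0
```

Emit:
jog_arm:
  motion:
    - [[0, 0, 0], [0, 0, 0]]
    - [[0, 0, 0], [0, 0, 0]]
    - [[0, 0, 0], [0, 0, 0]]
    - [[0, 0, 0], [0, 0, 0]]
    - [[0, 0, 0], [0, 0, 0]]
    - [[0, 0, 0], [0, 0, 0]]
    - [[0, 0, 0], [0, 0, 0]]
    - [[0, 0, 0], [0, 0, 0]]
  gripper: 255
  squeeze: 60

```text
t: 5.7
eef_pos: [0.6275, 0.061, 0.2388]
tool_rot: [[-0.09, 0.994, -0.065], [0.814, 0.111, 0.57], [0.573, -0.002, -0.819]]
force: [-4.8, -3.0, 5.7]
width: 0.0227
grip_force: 64.9
```

```bash
python3 -c "
from h import *;show()"
```

```text
t 5.7 r 0.1099725321130819 phi 36.168035754133804 off_y -0.00046754844140950745 toolphi 34.994555952441154 ycl -0.9999983388863896 zy 0.0018094421416581495
q [ 0.1676  0.5618 -0.0126  1.5923 -0.617   1.2396  0.5491] p [0.6275 0.061  0.2388] F [-4.8363 -3.04    5.7341] w 0.0226577506701833 64.8544192314148
Frad 6.096988557152613 Ftan(+along turn) -1.3760277884420637 M [-0.4827  0.8337  0.5893] M_axle -0.3877007962442635
```

```bash
python3 -c "
from h import *
f=lambda a:.107*(-np.sin(np.radians(a))*xm+np.cos(np.radians(a))*Z)
for a in range(36,104,4): print(a,(f(a+4)-f(a))/4)
print(np.radians(1)*-ym)"
```

```text
36 [ 0.0002 -0.0015 -0.0011]
40 [ 0.0002 -0.0014 -0.0012]
44 [ 0.0001 -0.0013 -0.0013]
48 [ 0.0001 -0.0012 -0.0014]
52 [ 0.0001 -0.0011 -0.0015]
56 [ 0.0001 -0.001  -0.0016]
60 [ 0.0001 -0.0009 -0.0016]
64 [ 0.0001 -0.0008 -0.0017]
68 [ 0.0001 -0.0006 -0.0018]
72 [ 0.0001 -0.0005 -0.0018]
76 [ 0.     -0.0004 -0.0018]
80 [ 0.     -0.0003 -0.0018]
84 [ 0.     -0.0001 -0.0019]
88 [ 0.      0.     -0.0019]
92 [-0.      0.0001 -0.0019]
96 [-0.      0.0003 -0.0018]
100 [-0.      0.0004 -0.0018]
[ 0.0173  0.0019 -0.    ]
```

Emit:
jog_arm:
  motion:
    - [[0.00016, -0.00148, -0.00115], [0.0173, 0.0019, 0]]
    - [[0.00016, -0.00148, -0.00115], [0.0173, 0.0019, 0]]
    - [[0.00016, -0.00148, -0.00115], [0.0173, 0.0019, 0]]
    - [[0.00016, -0.00148, -0.00115], [0.0173, 0.0019, 0]]
    - [[0.00016, -0.00138, -0.00125], [0.0173, 0.0019, 0]]
    - [[0.00016, -0.00138, -0.00125], [0.0173, 0.0019, 0]]
    - [[0.00016, -0.00138, -0.00125], [0.0173, 0.0019, 0]]
    - [[0.00016, -0.00138, -0.00125], [0.0173, 0.0019, 0]]

```text
t: 6.5
eef_pos: [0.6288, 0.0498, 0.2292]
tool_rot: [[-0.081, 0.994, -0.077], [0.727, 0.112, 0.678], [0.682, -0.001, -0.731]]
force: [-4.2, -1.9, 5.3]
width: 0.0227
grip_force: 64.8
```

```bash
python3 -c "
from h import *;show()"
```

```text
t 6.5 r 0.10989713285910281 phi 43.88359654387717 off_y -0.0004413420210285649 toolphi 43.02882069107435 ycl -0.999998035303512 zy 0.0019644039040221557
q [ 0.2577  0.633  -0.0442  1.5703 -0.704   1.3073  0.6511] p [0.6288 0.0498 0.2292] F [-4.2082 -1.851   5.3192] w 0.022689856730749774 64.78256821632385
Frad 4.786895716796981 Ftan(+along turn) -2.6962045421058516 M [-0.5711  0.7408  0.7004] M_axle -0.48579533535887626
```

Emit:
jog_arm:
  motion:
    - [[0.00014, -0.0013, -0.0013], [0.0173, 0.0019, 0]]
    - [[0.00014, -0.0013, -0.0013], [0.0173, 0.0019, 0]]
    - [[0.00014, -0.0013, -0.0013], [0.0173, 0.0019, 0]]
    - [[0.00014, -0.0013, -0.0013], [0.0173, 0.0019, 0]]

```text
t: 6.9
eef_pos: [0.6293, 0.0446, 0.2238]
tool_rot: [[-0.076, 0.994, -0.083], [0.678, 0.112, 0.727], [0.731, -0.001, -0.682]]
force: [-3.9, -2.1, 4.0]
width: 0.0228
grip_force: 64.7
```

```bash
python3 -c "
from h import *;show()"
```

```text
t 6.9 r 0.10986480659186668 phi 47.82298746092946 off_y -0.0004443712309103971 toolphi 47.00896266127182 ycl -0.9999981664560379 zy 0.0019000777699828633
q [ 0.2979  0.6728 -0.0598  1.557  -0.741   1.3428  0.6948] p [0.6293 0.0446 0.2238] F [-3.9409 -2.1333  3.9517] w 0.022780205028251604 64.67886328697205
Frad 3.902016580124205 Ftan(+along turn) -1.7970837533308763 M [-0.7362  0.6383  0.6705] M_axle -0.6612273261403134
```

Emit:
jog_arm:
  motion:
    - [[0.00013, -0.0012, -0.0014], [0.0173, 0.0019, 0]]
    - [[0.00013, -0.0012, -0.0014], [0.0173, 0.0019, 0]]
    - [[0.00013, -0.0012, -0.0014], [0.0173, 0.0019, 0]]
    - [[0.00013, -0.0012, -0.0014], [0.0173, 0.0019, 0]]

```text
t: 7.3
eef_pos: [0.6299, 0.0397, 0.2179]
tool_rot: [[-0.07, 0.994, -0.088], [0.626, 0.112, 0.772], [0.777, -0.001, -0.629]]
force: [-4.7, -2.6, 4.2]
width: 0.0226
grip_force: 64.6
```

```bash
python3 -c "
from h import *;show()"
```

```text
t 7.3 r 0.10987633882407168 phi 51.802838050727985 off_y -0.00044593159575550254 toolphi 50.98927860212123 ycl -0.9999983621949851 zy 0.0018033584244671159
q [ 0.3352  0.715  -0.0753  1.542  -0.7743  1.3791  0.7342] p [0.6299 0.0397 0.2179] F [-4.6621 -2.5541  4.1916] w 0.022601386577083174 64.61583137512207
Frad 4.182376414396544 Ftan(+along turn) -2.0427718166641924 M [-0.7905  0.5323  0.6916] M_axle -0.7268961447645492
```

Emit:
jog_arm:
  motion:
    - [[0.00012, -0.0011, -0.0015], [0.0173, 0.0019, 0]]
    - [[0.00012, -0.0011, -0.0015], [0.0173, 0.0019, 0]]
    - [[0.00012, -0.0011, -0.0015], [0.0173, 0.0019, 0]]
    - [[0.00012, -0.0011, -0.0015], [0.0173, 0.0019, 0]]

```text
t: 7.7
eef_pos: [0.6304, 0.0353, 0.2118]
tool_rot: [[-0.063, 0.994, -0.092], [0.57, 0.112, 0.814], [0.819, -0.001, -0.574]]
force: [-4.9, -1.2, 3.6]
width: 0.0227
grip_force: 64.6
```

```bash
python3 -c "
from h import *;show()"
```

```text
t 7.7 r 0.10987089637610743 phi 55.781604590391815 off_y -0.0004497024304891941 toolphi 54.96881874561151 ycl -0.9999985366440168 zy 0.0017071331331423648
q [ 0.3695  0.7594 -0.0909  1.5255 -0.8041  1.4159  0.7695] p [0.6304 0.0353 0.2118] F [-4.8977 -1.1823  3.6409] w 0.022690354986467764 64.5748221874237
Frad 2.5719321923696983 Ftan(+along turn) -2.653997503199544 M [-0.8533  0.5051  0.7764] M_axle -0.7923193697948995
```

```bash
cat >> h.py <<'E'
def face(c,n=280,h=.125,yo=-.012):
    g=(np.arange(n)+.5)/n*2*h-h; X,Zz=np.meshgrid(-g[::-1][::-1],-g)  # image right = -xm (seen from -y side)
    P=C+yo*ym+X[...,None]*xm+Zz[...,None]*Z
    q=(P-np.array(c["xyz"]))@np.array(c["orientation"])
    u=(q[...,0]/q[...,2]*c["fx"]+c["cx"]).astype(np.float32);v=(q[...,1]/q[...,2]*c["fy"]+c["cy"]).astype(np.float32)
    return cv2.remap(np.ascontiguousarray(c["pixels"][:,:,::-1]),u,v,cv2.INTER_CUBIC)
E
python3 - <<'E'
from h import *
from station import *
c=read_camera("scene");np.savez("scene2.npz",**c)
o=np.hstack([face(np.load("scene0.npz")),face(c)]);cv2.imwrite("pics/face2.png",np.clip(o*1.8,0,255).astype(np.uint8))
show()
E
```

```text
t 7.75 r 0.10985026273428046 phi 56.193816570248835 off_y -0.00043706898694025205 toolphi 55.035486231532126 ycl -0.999998738343608 zy 0.0010526324815044658
q [ 0.3702  0.7608 -0.0905  1.5255 -0.8051  1.416   0.7701] p [0.6304 0.0348 0.2111] F [-4.6082 -4.1857  5.4483] w 0.02239263061672768 64.786616563797
Frad 6.065281342071373 Ftan(+along turn) -2.4956737548418793 M [-0.2062  0.5213  0.9525] M_axle -0.14732966223487132
```

View pics/face2.png

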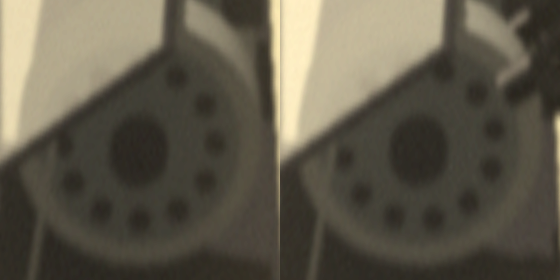

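The rectified face, before and after, shows the dimples turned about 20° clockwise (top towards the open side). For example, the one at (205,103) is now near (493,130). The pinch holds without slip.

Emit:
jog_arm:
  motion:
    - [[0.00011, -0.001, -0.0016], [0.0173, 0.0019, 0]]
    - [[0.00011, -0.001, -0.0016], [0.0173, 0.0019, 0]]
    - [[0.00011, -0.001, -0.0016], [0.0173, 0.0019, 0]]
    - [[0.00011, -0.001, -0.0016], [0.0173, 0.0019, 0]]

```text
t: 8.15
eef_pos: [0.6308, 0.0312, 0.2053]
tool_rot: [[-0.057, 0.994, -0.096], [0.513, 0.112, 0.851], [0.857, -0.001, -0.516]]
force: [-4.9, -2.4, 4.4]
width: 0.0229
grip_force: 64.6
```

```bash
python3 -c "
from h import *;show()"
```

```text
t 8.15 r 0.10981715520312162 phi 59.76810311365266 off_y -0.00041851639177254937 toolphi 58.930139251341195 ycl -0.9999984659670849 zy 0.0017447572380686516
q [ 0.4006  0.8057 -0.1064  1.5076 -0.8308  1.4528  0.801 ] p [0.6308 0.0312 0.2053] F [-4.9446 -2.3624  4.4238] w 0.022938997971851283 64.64187741279602
Frad 3.784255427788453 Ftan(+along turn) -2.9148715091942767 M [-0.8765  0.4389  0.9536] M_axle -0.8226759383735509
```

Emit:
jog_arm:
  motion:
    - [[0.0001, -0.00088, -0.00165], [0.0173, 0.0019, 0]]
    - [[0.0001, -0.00088, -0.00165], [0.0173, 0.0019, 0]]
    - [[0.0001, -0.00088, -0.00165], [0.0173, 0.0019, 0]]
    - [[0.0001, -0.00088, -0.00165], [0.0173, 0.0019, 0]]

```text
t: 8.55
eef_pos: [0.6312, 0.0279, 0.199]
tool_rot: [[-0.051, 0.994, -0.1], [0.452, 0.112, 0.885], [0.891, -0.0, -0.455]]
force: [-6.0, -2.1, 6.1]
width: 0.0227
grip_force: 64.7
```

```bash
python3 -c "
from h import *;show()"
```

```text
t 8.55 r 0.10979604579148139 phi 63.50300029617091 off_y -0.00045072505044898447 toolphi 62.94083652547268 ycl -0.9999979695598444 zy 0.0019411572244281872
q [ 0.4289  0.8534 -0.1225  1.4882 -0.8552  1.4906  0.8288] p [0.6312 0.0279 0.199 ] F [-5.9624 -2.1431  6.1152] w 0.02273990625980438 64.70498085021973
Frad 4.045280368371836 Ftan(+along turn) -4.816302112072483 M [-0.7136  0.4764  1.0496] M_axle -0.6566442815605221
```

Emit:
jog_arm:
  motion:
    - [[0.0001, -0.00075, -0.0017], [0.0173, 0.0019, 0]]
    - [[0.0001, -0.00075, -0.0017], [0.0173, 0.0019, 0]]
    - [[0.0001, -0.00075, -0.0017], [0.0173, 0.0019, 0]]
    - [[0.0001, -0.00075, -0.0017], [0.0173, 0.0019, 0]]

```text
t: 8.95
eef_pos: [0.6314, 0.0266, 0.1961]
tool_rot: [[-0.046, 0.993, -0.106], [0.383, 0.116, 0.917], [0.923, 0.002, -0.386]]
force: [-10.1, -1.9, 18.6]
width: 0.0224
grip_force: 65.5
```

```bash
python3 -c "
from h import *;show()"
```

```text
t 8.95 r 0.10969059580645163 phi 65.13909122396905 off_y -0.0004955663499253292 toolphi 67.32176683673612 ycl -0.9999849480884956 zy 0.003961423948680246
q [ 0.4544  0.9005 -0.1408  1.4671 -0.8803  1.5342  0.8531] p [0.6314 0.0266 0.1961] F [-10.1224  -1.8605  18.589 ] w 0.022397758099869026 65.52904486656189
Frad 8.478680323007183 Ftan(+along turn) -16.558953104157098 M [1.7003 1.1772 1.8072] M_axle 1.81991036056512
```

Emit:
jog_arm:
  motion:
    - [[0.0001, -0.00062, -0.00175], [0.0173, 0.0019, 0]]
    - [[0.0001, -0.00062, -0.00175], [0.0173, 0.0019, 0]]
    - [[0.0001, -0.00062, -0.00175], [0.0173, 0.0019, 0]]
    - [[0.0001, -0.00062, -0.00175], [0.0173, 0.0019, 0]]

```text
t: 9.35
eef_pos: [0.6316, 0.0245, 0.1908]
tool_rot: [[-0.04, 0.993, -0.11], [0.315, 0.117, 0.942], [0.948, 0.003, -0.318]]
force: [-12.0, -4.1, 23.6]
width: 0.0226
grip_force: 65.9
```

```bash
python3 -c "
from h import *;show()"
```

```text
t 9.35 r 0.10957755211636877 phi 68.13835763699822 off_y -0.0005208132968238988 toolphi 71.4665647994538 ycl -0.9999749812463207 zy 0.004964367337450168
q [ 0.4772  0.9501 -0.1579  1.4452 -0.9015  1.574   0.8742] p [0.6316 0.0245 0.1908] F [-12.0123  -4.0618  23.6351] w 0.022592739311645734 65.89601397514343
Frad 11.316410231732455 Ftan(+along turn) -20.92610062049725 M [2.7156 1.3105 2.0371] M_axle 2.8436879311535455
```

Emit:
jog_arm:
  motion:
    - [[0.0001, -0.0005, -0.0018], [0.0173, 0.0019, 0]]
    - [[0.0001, -0.0005, -0.0018], [0.0173, 0.0019, 0]]
    - [[0.0001, -0.0005, -0.0018], [0.0173, 0.0019, 0]]
    - [[0.0001, -0.0005, -0.0018], [0.0173, 0.0019, 0]]

```text
t: 9.75
eef_pos: [0.632, 0.0214, 0.182]
tool_rot: [[-0.031, 0.993, -0.111], [0.251, 0.115, 0.961], [0.967, 0.002, -0.253]]
force: [-9.0, -5.6, 15.5]
width: 0.0224
grip_force: 65.7
```

```bash
python3 -c "
from h import *;show()"
```

```text
t 9.75 r 0.1095999590788084 phi 73.00234041198019 off_y -0.0005050534655057694 toolphi 75.33484939610183 ycl -0.99998542653696 zy 0.004084074479016937
q [ 0.4976  1.0029 -0.1731  1.4223 -0.9191  1.609   0.8927] p [0.632  0.0214 0.182 ] F [-8.9536 -5.5719 15.5384] w 0.02243707248946795 65.65740466117859
Frad 8.892749633614839 Ftan(+along turn) -13.529803835504302 M [2.1257 0.8161 1.8932] M_axle 2.2028606949098615
```

Emit:
jog_arm:
  motion:
    - [[5e-05, -0.00038, -0.00183], [0.0173, 0.0019, 0]]
    - [[5e-05, -0.00038, -0.00183], [0.0173, 0.0019, 0]]
    - [[5e-05, -0.00038, -0.00183], [0.0173, 0.0019, 0]]

```text
t: 10.05
eef_pos: [0.6322, 0.0198, 0.1764]
tool_rot: [[-0.026, 0.993, -0.112], [0.201, 0.115, 0.973], [0.979, 0.003, -0.203]]
force: [-8.3, -7.0, 15.1]
width: 0.0226
grip_force: 65.6
```

```bash
python3 -c "
from h import *;show()"
```

```text
t 10.05 r 0.1095909923933831 phi 76.07543253060086 off_y -0.0005115997426136659 toolphi 78.31264548826938 ycl -0.9999867263245764 zy 0.0038804624984256587
q [ 0.5112  1.0423 -0.1853  1.4044 -0.9321  1.6364  0.9049] p [0.6322 0.0198 0.1764] F [-8.2587 -7.0177 15.0868] w 0.02259129156379271 65.6408429145813
Frad 9.515135412142037 Ftan(+along turn) -13.184459424449559 M [2.0728 0.7285 1.9628] M_axle 2.140577750524637
```

Emit:
jog_arm:
  motion:
    - [[4e-05, -0.00028, -0.00185], [0.0173, 0.0019, 0]]
    - [[4e-05, -0.00028, -0.00185], [0.0173, 0.0019, 0]]
    - [[4e-05, -0.00028, -0.00185], [0.0173, 0.0019, 0]]

```text
t: 10.35
eef_pos: [0.6323, 0.0186, 0.1706]
tool_rot: [[-0.02, 0.993, -0.113], [0.15, 0.114, 0.982], [0.988, 0.003, -0.151]]
force: [-9.1, -7.1, 13.1]
width: 0.0224
grip_force: 65.6
```

```bash
python3 -c "
from h import *;show()"
```

```text
t 10.35 r 0.1095732528564498 phi 79.1579121975436 off_y -0.0005063664565443666 toolphi 81.28825078060548 ycl -0.9999882137550276 zy 0.003633407254852108
q [ 0.5233  1.082  -0.1976  1.3861 -0.9446  1.6635  0.9156] p [0.6323 0.0186 0.1706] F [-9.0864 -7.0675 13.0644] w 0.02243335251825043 65.63056826591492
Frad 8.370860594667947 Ftan(+along turn) -11.698662758931246 M [2.0481 0.6837 2.0705] M_axle 2.1111175531458
```

Emit:
jog_arm:
  motion:
    - [[0, -0.00018, -0.00187], [0.0173, 0.0019, 0]]
    - [[0, -0.00018, -0.00187], [0.0173, 0.0019, 0]]
    - [[0, -0.00018, -0.00187], [0.0173, 0.0019, 0]]

```text
t: 10.65
eef_pos: [0.6324, 0.0176, 0.1648]
tool_rot: [[-0.014, 0.993, -0.113], [0.099, 0.114, 0.989], [0.995, 0.003, -0.1]]
force: [-9.3, -7.9, 14.1]
width: 0.0227
grip_force: 65.6
```

```bash
python3 -c "
from h import *;show()"
```

```text
t 10.65 r 0.10957884659143638 phi 82.25776144003585 off_y -0.0004798023986720733 toolphi 84.25727822051788 ycl -0.9999898671651101 zy 0.0032390714651398247
q [ 0.5341  1.1219 -0.2101  1.3675 -0.9566  1.6904  0.925 ] p [0.6324 0.0176 0.1648] F [-9.2797 -7.9331 14.061 ] w 0.022666437122016325 65.6353497505188
Frad 8.691565817466826 Ftan(+along turn) -13.008645244973637 M [2.0281 0.4965 2.0065] M_axle 2.0705418422597517
```

Emit:
jog_arm:
  motion:
    - [[0, -8e-05, -0.00187], [0.0173, 0.0019, 0]]
    - [[0, -8e-05, -0.00187], [0.0173, 0.0019, 0]]
    - [[0, -8e-05, -0.00187], [0.0173, 0.0019, 0]]

```text
t: 10.95
eef_pos: [0.6324, 0.017, 0.1586]
tool_rot: [[-0.008, 0.994, -0.113], [0.048, 0.113, 0.992], [0.999, 0.002, -0.049]]
force: [-6.9, -9.0, 11.4]
width: 0.0227
grip_force: 65.6
```

```bash
python3 -c "
from h import *;show()"
```

```text
t 10.95 r 0.1095344858309597 phi 85.5211780537132 off_y -0.0004867436807997909 toolphi 87.19794531607117 ycl -0.9999937102396657 zy 0.0026219587931409663
q [ 0.5435  1.1623 -0.2226  1.3484 -0.9681  1.7165  0.9328] p [0.6324 0.017  0.1586] F [-6.8924 -9.0413 11.446 ] w 0.022674197278676127 65.61285495758057
Frad 9.093639079573585 Ftan(+along turn) -10.768770019242849 M [1.7821 0.6049 1.8646] M_axle 1.8380370388749372
```

Emit:
jog_arm:
  motion:
    - [[0, 1e-05, -0.00187], [0.0173, 0.0019, 0]]
    - [[0, 1e-05, -0.00187], [0.0173, 0.0019, 0]]
    - [[0, 1e-05, -0.00187], [0.0173, 0.0019, 0]]

```text
t: 11.25
eef_pos: [0.6325, 0.0167, 0.1526]
tool_rot: [[-0.002, 0.994, -0.113], [-0.003, 0.113, 0.994], [1.0, 0.002, 0.003]]
force: [-6.3, -8.8, 10.0]
width: 0.0224
grip_force: 65.6
```

```bash
python3 -c "
from h import *;show()
from station import *
c=read_camera('scene');np.savez('scene3.npz',**c)
o=np.hstack([face(np.load('scene0.npz')),face(c)]);cv2.imwrite('pics/face3.png',np.clip(o*1.8,0,255).astype(np.uint8))"
```

```text
t 11.25 r 0.10953816416582296 phi 88.61905118596847 off_y -0.000469981884996948 toolphi 90.16715812919273 ycl -0.9999947396028404 zy 0.0023552379058025324
q [ 0.5515  1.2027 -0.2354  1.3287 -0.9795  1.7431  0.9395] p [0.6325 0.0167 0.1526] F [-6.3489 -8.8034  9.9614] w 0.02237170823965919 65.62437772750854
Frad 8.286160266628919 Ftan(+along turn) -9.764517521981542 M [1.8191 0.4749 1.7999] M_axle 1.860420092061662
```

View pics/face3.png

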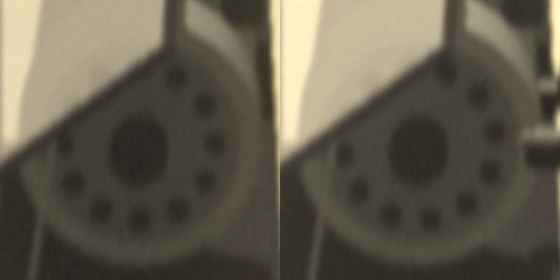

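Past dead centre now: the torque has dropped to about zero, and the dimples show roughly 53° of travel. One more small step, then release.

Emit:
jog_arm:
  motion:
    - [[0, 0.0001, -0.00187], [0.0173, 0.0019, 0]]
    - [[0, 0.0001, -0.00187], [0.0173, 0.0019, 0]]
    - [[0, 0.00013, -0.00187], [0.0173, 0.0019, 0]]
    - [[0, 0, 0], [0, 0, 0]]

```text
t: 11.7
eef_pos: [0.6324, 0.0169, 0.1446]
tool_rot: [[0.006, 0.994, -0.111], [-0.052, 0.111, 0.992], [0.999, 0.0, 0.053]]
force: [-5.6, -8.5, 4.2]
width: 0.0226
grip_force: 65.6
```

```bash
python3 -c "
from h import *;show()"
```

```text
t 11.7 r 0.10947134741584655 phi 92.82229355570792 off_y -0.0004500830940429879 toolphi 93.01197029500096 ycl -0.9999997433878718 zy 0.0006751636780643822
q [ 0.558   1.2449 -0.2478  1.3088 -0.9901  1.7666  0.9453] p [0.6324 0.0169 0.1446] F [-5.6442 -8.4735  4.2013] w 0.02257542752564994 65.58850765228271
Frad 7.582105532652788 Ftan(+along turn) -4.580155762833102 M [0.6197 0.1551 1.3438] M_axle 0.6330490773550769
```

Emit:
jog_arm:
  motion:
    - [[0, 0, 0], [0, 0, 0]]
    - [[0, 0, 0], [0, 0, 0]]
    - [[0, 0, 0], [0, 0, 0]]
    - [[0, 0, 0], [0, 0, 0]]
    - [[0, 0, 0], [0, 0, 0]]
    - [[0, 0, 0], [0, 0, 0]]
  gripper: 0

```text
t: 12.3
eef_pos: [0.6333, 0.0187, 0.1441]
tool_rot: [[0.004, 0.994, -0.111], [-0.049, 0.111, 0.993], [0.999, 0.001, 0.049]]
force: [-0.4, 0.4, -0.5]
width: 0.0857
grip_force: 0.0
```

Emit:
jog_arm:
  motion:
    - [[0.002, -0.018, 0.002], [0, 0, 0]]
    - [[0.002, -0.02, 0.004], [0, 0, 0]]
    - [[0.002, -0.02, 0.006], [0, 0, 0]]
    - [[0.002, -0.02, 0.008], [0, 0, 0]]
    - [[0, 0, 0], [0, 0, 0]]

```text
t: 12.8
eef_pos: [0.6419, -0.0645, 0.1646]
tool_rot: [[0.002, 0.994, -0.106], [-0.045, 0.106, 0.993], [0.999, 0.003, 0.045]]
force: [-0.1, -0.0, -0.2]
width: 0.0855
grip_force: 0.0
```

```bash
python3 -c "
from h import *;show()
from station import *
c=read_camera('scene');np.savez('scene4.npz',**c)
a=np.load('scene0.npz')
def pol(c):
  g=cv2.cvtColor(face(c),cv2.COLOR_BGR2GRAY).astype(np.float32)
  p=cv2.warpPolar(g,(140,720),(139.5,139.5),140,0)[:,75:100].mean(1); return p
# angle measured clockwise from right; use visible lower sector 20..150deg
import glob
P0=pol(a)
for n in('scene2','scene3','scene4'):
  P=pol(np.load(n+'.npz'))
  best=[]
  for s in range(0,60):
    i=np.arange(80,280); x=P0[i-s+0] ; y=P[i]; best.append(np.corrcoef(x,y)[0,1])
  b=np.argsort(best)[::-1][:4]; print(n,[(k/2,round(best[k],3)) for k in b])
"
```

```text
t 12.8 r 0.1918116077244778 phi 85.63837291388631 off_y -0.0008925649191118146 toolphi 92.59435924574285 ycl -0.9999877236487658 zy -0.003859106993667468
q [ 0.6194  1.2606 -0.2198  1.1768 -0.9658  1.884   0.874 ] p [ 0.6419 -0.0645  0.1646] F [-0.1151 -0.0224 -0.218 ] w 0.08553297069284665 0.0
Frad -0.00702988061548546 Ftan(+along turn) 0.21811723800382782 M [-0.9903 -0.0662 -0.0042] M_axle -0.9915253230674741
scene2 [(np.float64(18.5), np.float64(0.891)), (np.float64(18.0), np.float64(0.886)), (np.float64(19.0), np.float64(0.884)), (np.float64(17.5), np.float64(0.87))]
scene3 [(np.float64(21.0), np.float64(0.897)), (np.float64(20.5), np.float64(0.896)), (np.float64(21.5), np.float64(0.888)), (np.float64(20.0), np.float64(0.883))]
scene4 [(np.float64(25.0), np.float64(0.941)), (np.float64(24.5), np.float64(0.941)), (np.float64(25.5), np.float64(0.932)), (np.float64(24.0), np.float64(0.929))]
```

Wheel stayed at about 57° after release. Now I retreat upward, turn the tool upright, close the fingers and go above the knob.

Emit:
jog_arm:
  motion:
    - [[-0.004, -0.004, 0.02], [-0.0729, -0.0081, 0]]
    - [[-0.004, -0.004, 0.02], [-0.0729, -0.0081, 0]]
    - [[-0.004, -0.004, 0.02], [-0.0729, -0.0081, 0]]
    - [[-0.004, -0.004, 0.02], [-0.0729, -0.0081, 0]]
    - [[-0.004, -0.004, 0.02], [-0.0729, -0.0081, 0]]
    - [[-0.004, -0.004, 0.02], [-0.0729, -0.0081, 0]]
    - [[-0.004, -0.004, 0.02], [-0.0729, -0.0081, 0]]
    - [[-0.004, -0.004, 0.02], [-0.0729, -0.0081, 0]]
    - [[-0.004, -0.004, 0.02], [-0.0729, -0.0081, 0]]
    - [[-0.004, -0.004, 0.02], [-0.0729, -0.0081, 0]]
    - [[-0.004, -0.004, 0.02], [-0.0729, -0.0081, 0]]
    - [[-0.004, -0.004, 0.02], [-0.0729, -0.0081, 0]]

```text
t: 14.05
eef_pos: [0.5927, -0.1068, 0.4047]
tool_rot: [[-0.083, 0.994, -0.076], [0.735, 0.113, 0.668], [0.673, -0.0, -0.74]]
force: [0.7, 0.6, 1.1]
width: 0.0858
grip_force: 0.0
```

```bash
python3 -c "
from h import *;show()
c=np.load('top0.npz');W=cloud(c);g=c['pixels'].max(2)
m=np.zeros((400,640),bool);m[224:242,234:256]=1;k=m&(g<40)&(W[...,2]>.235);print(k.sum(),W[k].mean(0),np.ptp(W[k],0),C+.15*ym)"
```

```text
t 14.05 r 0.34177475755733927 phi 41.80892653302286 off_y 0.05272428139988397 toolphi 42.26903830405831 ycl -0.9999972114374353 zy 0.0017843666574877137
q [ 0.4691  0.5163 -0.0221  1.3382 -0.6015  1.7072  0.6072] p [ 0.5927 -0.1068  0.4047] F [0.6508 0.5546 1.0999] w 0.08583007886756219 0.0
Frad 0.5002942163908305 Ftan(+along turn) -1.0905491706251462 M [-0.6931 -0.106   0.0534] M_axle -0.7005882085884655
79 [0.4696 0.1052 0.2615] [0.0499 0.1971 0.9871] [0.4708 0.1089 0.15  ]
```

Emit:
jog_arm:
  motion:
    - [[-0.0122, 0.0215, -0.002], [-0.0733, -0.0081, 0]]
    - [[-0.0122, 0.0215, -0.002], [-0.0733, -0.0081, 0]]
    - [[-0.0122, 0.0215, -0.002], [-0.0733, -0.0081, 0]]
    - [[-0.0122, 0.0215, -0.002], [-0.0733, -0.0081, 0]]
    - [[-0.0122, 0.0215, -0.002], [-0.0733, -0.0081, 0]]
    - [[-0.0122, 0.0215, -0.002], [-0.0733, -0.0081, 0]]
    - [[-0.0122, 0.0215, -0.002], [-0.0733, -0.0081, 0]]
    - [[-0.0122, 0.0215, -0.002], [-0.0733, -0.0081, 0]]
    - [[-0.0122, 0.0215, -0.002], [-0.0733, -0.0081, 0]]
    - [[-0.0122, 0.0215, -0.002], [-0.0733, -0.0081, 0]]
    - [[0, 0, 0], [0, 0, 0]]
  gripper: 255
  squeeze: 40

```text
t: 15.15
eef_pos: [0.468, 0.1144, 0.384]
tool_rot: [[-0.124, 0.992, -0.002], [0.992, 0.124, 0.003], [0.003, -0.002, -1.0]]
force: [-0.7, 0.1, -0.3]
width: -0.0
grip_force: 0.0
```

```bash
python3 -c "
from h import *;show()
c=np.load('top0.npz');W=cloud(c);g=c['pixels'].max(2)
m=np.zeros((400,640),bool);m[224:242,234:256]=1;k=m&(g<40)&(abs(W[...,2]-.249)<.006);print(k.sum(),W[k].mean(0),np.ptp(W[k],0))"
```

```text
t 15.15 r 0.23403239970896478 phi -1.395504216232291 off_y 0.1521675661606792 toolphi 0.16262200110638547 ycl -0.9999087861748829 zy 0.002060152611133818
q [-0.092   0.0648 -0.2115  1.787   0.0108  1.2927 -0.1821] p [0.468  0.1144 0.384 ] F [-0.6768  0.1067 -0.2753] w -1.8651413184917367e-05 0.0
Frad -0.27076918054001126 Ftan(+along turn) -0.18746266607727324 M [ 0.017  -0.0437  0.0238] M_axle 0.01205507353665681
77 [0.4701 0.1076 0.2492] [0.02   0.0252 0.009 ]
```

Emit:
jog_arm:
  motion:
    - [[0.001, -0.0032, -0.018], [0, 0, 0]]
    - [[0.001, -0.0032, -0.018], [0, 0, 0]]
    - [[0, 0, -0.018], [0, 0, 0]]
    - [[0, 0, -0.018], [0, 0, 0]]
    - [[0, 0, -0.018], [0, 0, 0]]
    - [[0, 0, -0.014], [0, 0, 0]]
    - [[0, 0, 0], [0, 0, 0]]

```text
t: 15.85
eef_pos: [0.4713, 0.1007, 0.2778]
tool_rot: [[-0.112, 0.994, -0.007], [0.994, 0.112, 0.002], [0.003, -0.006, -1.0]]
force: [0.1, -0.5, -0.5]
width: -0.0003
grip_force: 0.0
```

Emit:
jog_arm:
  motion:
    - [[0, 0, -0.003], [0, 0, 0]]
    - [[0, 0, -0.003], [0, 0, 0]]
    - [[0, 0, -0.002], [0, 0, 0]]
    - [[0, 0, -0.002], [0, 0, 0]]
    - [[0, 0, 0], [0, 0, 0]]

```text
t: 16.35
eef_pos: [0.4733, 0.1012, 0.2703]
tool_rot: [[-0.111, 0.994, -0.001], [0.994, 0.111, 0.003], [0.003, -0.001, -1.0]]
force: [0.1, -0.1, -0.3]
width: -0.0002
grip_force: 0.0
```

Emit:
jog_arm:
  motion:
    - [[0, 0, 0.003], [0, 0, 0]]
    - [[-0.003, 0.006, 0], [0, 0, 0]]
    - [[0, 0, -0.003], [0, 0, 0]]
    - [[0, 0, -0.002], [0, 0, 0]]
    - [[0, 0, -0.002], [0, 0, 0]]
    - [[0, 0, 0], [0, 0, 0]]

```text
t: 16.95
eef_pos: [0.47, 0.1071, 0.2658]
tool_rot: [[-0.111, 0.994, -0.002], [0.994, 0.111, 0.002], [0.003, -0.002, -1.0]]
force: [0.4, -0.2, -0.5]
width: -0.0002
grip_force: 0.0
```

Emit:
jog_arm:
  motion:
    - [[0, 0, -0.002], [0, 0, 0]]
    - [[0, 0, -0.002], [0, 0, 0]]
    - [[0, 0, 0], [0, 0, 0]]

```text
t: 17.25
eef_pos: [0.4701, 0.107, 0.2618]
tool_rot: [[-0.111, 0.994, -0.002], [0.994, 0.111, 0.002], [0.003, -0.002, -1.0]]
force: [0.0, -0.1, -0.3]
width: 0.0001
grip_force: 0.0
```

Emit:
jog_arm:
  motion:
    - [[0, 0, -0.002], [0, 0, 0]]
    - [[0, 0, -0.002], [0, 0, 0]]

```text
t: 17.45
eef_pos: [0.4705, 0.107, 0.2589]
tool_rot: [[-0.111, 0.994, -0.001], [0.994, 0.111, 0.002], [0.002, -0.001, -1.0]]
force: [-6.7, -3.2, 21.1]
width: -0.0004
grip_force: 10.7
```

Emit:
jog_arm:
  motion:
    - [[0, 0, -0.002], [0, 0, 0]]
    - [[0, 0, -0.002], [0, 0, 0]]

```text
t: 17.65
eef_pos: [0.4707, 0.1071, 0.2586]
tool_rot: [[-0.111, 0.994, 0.0], [0.994, 0.111, 0.002], [0.002, 0.001, -1.0]]
force: [-16.4, -5.4, 49.8]
width: -0.0001
grip_force: 24.4
```

```bash
python3 -c "
from h import *;show()
from station import *
a=[]
for n,(x,y,w) in(('scene',(340,130,130)),('top',(180,160,130))):
  c=read_camera(n); np.savez(n+'5.npz',**c)
  a.append(cv2.resize(c['pixels'][y:y+w,x:x+w,::-1],(400,400),interpolation=cv2.INTER_CUBIC))
cv2.imwrite('pics/press5.png',np.hstack(a))"
```

```text
t 17.65 r 0.10863922218661821 phi 0.9810029141035443 off_y 0.15027737151770845 toolphi 0.10819273449240062 ycl -0.9999996213054958 zy -0.0007079102877060468
q [-0.0937  0.1714 -0.2046  1.9597  0.0388  1.0133 -0.2047] p [0.4707 0.1071 0.2586] F [-16.4188  -5.3708  49.8235] w -6.269134017013242e-05 24.444217532873154
Frad 49.876555166036155 Ftan(+along turn) 2.671339012719321 M [-1.1019  3.9656  0.009 ] M_axle -0.6572676715775985
```

View pics/press5.png

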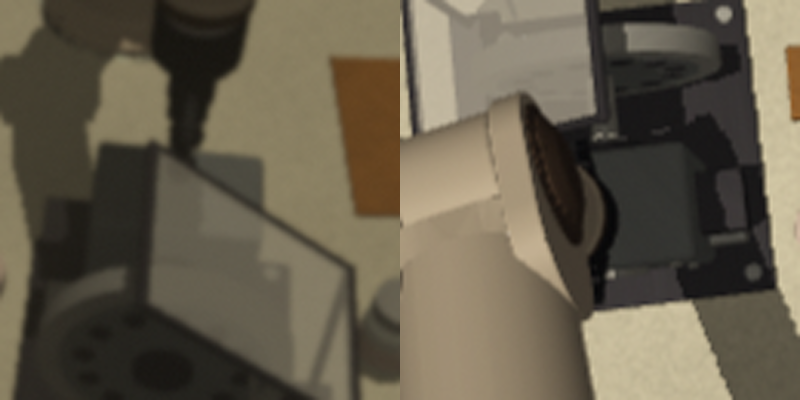

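The hard stop at TCP z = 0.2587 puts the fingertip at 0.237 m, exactly 12 mm below the raised knob. Lifting off, then checking.

Emit:
jog_arm:
  motion:
    - [[0, 0, 0.005], [0, 0, 0]]
    - [[0, 0, 0.01], [0, 0, 0]]
    - [[0, 0, 0.03], [0, 0, 0]]
    - [[0, 0, 0.05], [0, 0, 0]]
    - [[0, 0, 0.05], [0, 0, 0]]
    - [[0, 0.04, 0.02], [0, 0, 0]]
    - [[0, 0.045, 0], [0, 0, 0]]
    - [[0, 0.045, 0], [0, 0, 0]]
    - [[0, 0.045, 0], [0, 0, 0]]
    - [[0, 0.045, 0], [0, 0, 0]]
    - [[0, 0.045, 0], [0, 0, 0]]
    - [[0, 0, 0], [0, 0, 0]]
    - [[0, 0, 0], [0, 0, 0]]

```text
t: 19.05
eef_pos: [0.4695, 0.3733, 0.4181]
tool_rot: [[-0.114, 0.993, -0.003], [0.993, 0.114, 0.002], [0.002, -0.003, -1.0]]
force: [0.1, -0.5, -0.5]
width: 0.0004
grip_force: 0.0
```

```bash
python3 -c "
from h import *;show()
from station import *
c=read_camera('top');np.savez('top6.npz',**c);W=cloud(c)
d=np.hypot(W[...,0]-.4702,W[...,1]-.108)<.009
print('knob z',np.median(W[d][:,2]),'before',np.median(cloud(np.load('top0.npz'))[d][:,2]))
cv2.imwrite('pics/end.png',c['pixels'][:,:,::-1])"
```

```text
t 19.05 r 0.3754754018488634 phi -44.433647743989034 off_y 0.12211165286561848 toolphi 0.12389665558759476 ycl -0.9999881433707094 zy 0.0031145259720378043
q [-0.4163  0.2943 -0.387   1.4557  0.1074  1.4142 -0.6907] p [0.4695 0.3733 0.4181] F [ 0.1431 -0.5237 -0.5452] w 0.00044881748880019656 0.0
Frad -0.7648166318264918 Ftan(+along turn) 0.0012538983897440062 M [-0.0191 -0.0678  0.006 ] M_axle -0.026447626177982513
knob z 0.2387289698867659 before 0.24943202128548214
```

View pics/end.png

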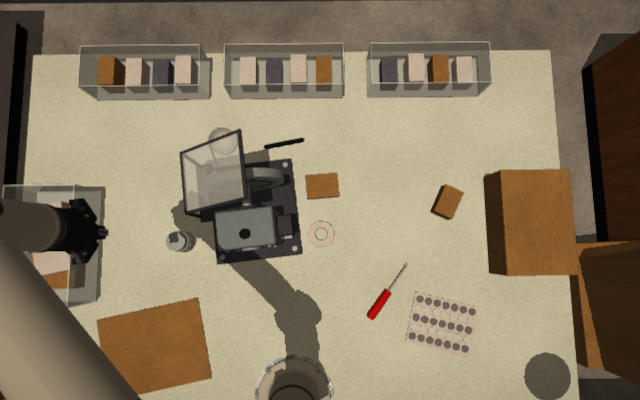

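The knob is down at (245,233), about 11–12 mm lower than before. The jar, roll, cards, marker, dish, driver and carton are where they were, and the arm is clear.

```bash
python3 -c "
from station import *
print(close_job())"
```

```text
the job is handed in; nothing more can be done
None
```

I turned the flywheel about 57° to just past the cam's give-way point, let go, and pressed the lock pin to its stop (12 mm by the arm, about 11 mm by camera); no bystander moved and I handed the job in at about 19 s of the 61 s allowed, but the hand-in returned no verdict.

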